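# Re-arm the tripped two-pole breaker

### The arm

A 7-joint arm with a two-finger parallel gripper is mounted at the origin on a cart in front of the work surface, level with it; the furniture and walls round the work are solid. World frame = base frame: x ahead of the robot, y to its left, z up, the work surface at z = 0. Lengths are in m, angles in rad, forces in N, time in s.
With the tool pointing down it reaches from about 0.4 to 0.85 m from the base axis. Payload 4.5 kg.
Tool frame: the origin (TCP) lies midway between the tips of the shut fingers; the grasp point (between the pads) lies 19 mm behind it; z points along the fingers, y is the line along which they close (so a half turn about z gives the same grasp; the last joint's range is limited). The gripper opens to 85 mm and grips with 20 to 120 N. Pads are 22 mm wide; open, the fingers measure 114 mm over their backs; the gripper's body (76 mm by 85 mm) begins 54 mm behind the grasp point. The pads swing forward as they close: fully open they stand 13 mm farther back than shut.
Start: joints at [-1.101, 0.689, -0.195, 1.565, 0.157, 0.902, -0.215], TCP at [0.264, 0.567, 0.231] pointing down, gripper open.
Joint ranges: [-3.01, 3.01], [-0.46, 2.08], [-1.47, 1.51], [0.13, 2.56], [-1, 4.14], [0.04, 2.09], [-2.66, 2.66]. Speed limits (rad/s): [2.57, 2.57, 3.14, 3.14, 3.14, 3.14, 3.14].

### API

Orientations are given as a unit quaternion [w, x, y, z].
In Python, from bench import observe, camera, camera_info, robot gives the robot as it stands.
- The arm moves only by the tool send_rows, never from a script. Its argument "commands" is a list of rows, each a list of 2 entries, a list of its own where there are three numbers: the shift along the world's x, y, z in cm, then the turn, a rotation vector about the world's x, y, z in degrees. A call has 1 to 8 rows; each row shifts and turns the commanded pose from where the row before left it; what a row does not reach is not made up. A row lasts 1/10 s, in which the tool goes at most 50 mm and 8.59 degrees, less where a joint would pass 70% of its speed; a pose out of reach is approached as far as the arm can. A call is refused whole if a number of a shift passes 5 or a number of a turn 8.59, either way. A call with a gripper value outside its range is refused whole. "hand" is the finger opening in cm, from 0 to 8.54, set as the call begins (left out, the last holds). The fingers move at their own pace and stop on an object; the grip force is fixed at half the most. Time passes only in rows, so rows that do not move let the fingers close. It gives the time, the measured TCP pose, the force, the opening and the grip force at its end, in the units of the state.
- observe(): the state, without advancing time (a new reading comes with each control period).
- camera(name): name is "scene" or "side" or "wrist"; returns (picture, depth): 480x640x3 uint8, blue, green, red; 480x640 float32, m along the optical axis (not along the pixel's ray), 0 where there is no reading.
- camera_info(name): a dict with "fx", "fy", "cx", "cy" (pixels), "D" ([k1, k2, p1, p2, k3] as OpenCV has them; the pictures are not rectified), "rvec" (rotation vector, rad) and "tvec" (3), from world to camera coordinates, as OpenCV has them; the wrist camera has in their place "tool_from_camera" (4x4, takes a point from camera to tool coordinates, whose origin is the TCP and whose axes are the flange's). Camera axes: x right, y down, z forward; pixel columns grow to the right and rows downward; lengths in m; the calibration is good to about 2 mm. A picture is of the moment at which its call begins: read the wrist's pose just before it. camera_info takes no time and is no camera call.
- robot.hand_in(): hands the job in; it is judged then, once.
The state is a dict: "t": time; "joint_pos": joint angles; "dq": joint speeds; "joint_torque": joint torques, N m; "tool_pos": TCP position; "orientation": TCP orientation; "contact_force": force on the tool from outside, world axes, zero at the start; "torque": the same for the moment, N m; "gripper_width": opening from 0.0 (shut) to 1.0 (fully open); "grip_force": force on a finger pad.
Only numpy, scipy, OpenCV 4.12 (cv2) and the standard library are available. Lean on these libraries where they do the work, as an engineer would, in place of code of your own. Each camera call takes 0.05 s, during which the arm holds its last target. There are 200 camera calls.

### The job

Of the three two-pole circuit breakers clipped side by side on the short rail, one is on, one has been switched off on purpose, and one has tripped: its lever stands half-way. Reset the tripped one with the closed fingertips: gently push its lever first right over to off (towards the front edge of the bench) so that it re-arms, then right over to on (towards the black tote), and withdraw. Do not touch the other two breakers, grip or lift nothing, and leave everything lying about where it is.

Things in the scene. Friction and masses are not known exactly. Their poses are not given: they have to be found in the camera images.
- breaker_rail: steel rail, 146 mm long (its y), fixed on two rubber feet, an end clamp 50 mm high at each end. Origin: centre of its underside, on the bench. Its x axis points across it, from the bench's front edge towards the black tote: +x is the ON side, -x the OFF side of every breaker. The three breakers stand on it at y = -40, 0 and +40 mm, in any order
- breaker_b: the TRIPPED breaker: light grey housing, 80 mm (x) by 36 mm (y), fixed on the rail, axes as the rail's. Origin: centre of its back, 14 mm above the bench. Shoulders with terminal screws 43 mm over the origin; the raised nose in the middle, 45 mm (x) by 36 mm (y), has its flat face 60 mm over the origin (74 mm above the bench), with the lever in its middle
- breaker_b_lever (a joint): tripped breaker's lever, rad: 0 upright (half-way), +0.45 full ON (tip to the tote), -0.45 full OFF (tip to the bench's front edge). Hinge along y, 55 mm over the breaker's origin. Starts within 0.05 of 0, stays where left; 1 to 5 N at the tip moves it. A latch stops it at about +0.2 until it has been pushed beyond -0.35; then it goes all the way to ON
- breaker_b_tip (a point): middle of the top of the tripped breaker's lever: a smooth black round bar 29 mm long (y) and 7 mm thick on two toggles, its top 27 mm from the hinge; upright it stands 22 mm proud of the nose face, at full ON or OFF 19 mm
- breaker_a: the breaker that is ON, same housing and axes as the tripped one; not to be touched
- breaker_a_lever (a joint): its lever angle, rad, as above; starts about +0.43
- breaker_c: the breaker switched OFF on purpose, same housing and axes; not to be touched
- breaker_c_lever (a joint): its lever angle, rad, as above; starts about -0.43
- screwdriver: loose screwdriver with a blue handle, 152 mm long, 19 mm thick, lying in front of the tote; origin under its middle
- glue_bottle: loose small white bottle with a red pointed cap, 29 mm across, 86 mm tall; origin at its foot
- transformer: loose small black transformer, 34 x 34 x 29 mm; origin under its middle
- tape_roll: loose roll of amber tape, 53 mm across, 19 mm high, lying flat; origin under its middle
- connector_1: loose cream pin header, 29 x 11 x 10 mm; origin under its middle
- marker: loose grey marker with a black cap, 129 mm long, 14 mm thick; origin under its middle
- lamp_post (a point): foot of the magnifier lamp's post, on the bench: fixed, base 110 mm across, post 24 mm square and 0.54 m high, from whose top the lamp's arms slope up and away from the robot (along +x, about 0.65 m high 0.1 m behind the post). In the way of an arm that swings across stretched out: draw the arm in (hand within 0.35 m of the base axis) while it passes
- tote_corner (a point): upper front left corner of the fixed black tote, 112 mm above the bench; the tote runs from there 0.29 m away from the robot (+x) and 0.3 m to the right (-y), and holds a rack of upright boards up to 0.24 m high in its right half

How it is judged:
On the way, in this order (a step that is already met when the one before it is completed fails the run):
1. the tripped breaker's lever has been pushed right over to off (value of joint breaker_b_lever below -0.35 rad), for 0.1 s.
2. then its lever has been pushed right over to on (value of joint breaker_b_lever above 0.35 rad), for 0.1 s.
At the end, for the whole second after the job is handed in: the reset breaker's lever stands at on, the breaker that was on is still on and the one switched off is still off (each beyond 0.35 of the full 0.45 rad) (value of joint each of breaker_b_lever, breaker_a_lever above 0.35 rad and value of joint breaker_c_lever below -0.35 rad); the robot touches nothing.
It fails at once if another breaker was touched (more than 0.5 N) (contact force between any of the fingers, the arm and breaker_a above 0.5 N or contact force between any of the fingers, the arm and breaker_c above 0.5 N).
It fails at once if the tripped breaker was pushed or gripped with more than 25 N (contact force between any of the fingers, the arm and breaker_b above 25 N).
It fails at once if something lying about was moved more than 10 mm or lifted (distance of any of screwdriver, glue_bottle, transformer, tape_roll, connector_1, marker from where it was at the start of the episode above 0.01 m).
It also fails if it takes over 64 s, if anything falls off the work surface, if the arm or the gripper's body presses on something with over 40 N, if the wrist force passes 120 N, or if a joint passes its speed limit or range.

## Working session

There is one attempt and no reset: what is moved stays moved. The work goes in short steps, Python scripts to look and compute and a tool call to move; the robot and the scene stay as the last step left them, time stands still between calls to the robot, and variables do not carry over. Pictures are saved under pics/ and viewed, at most 10 in all, crops included, and the job is handed in when it is done.

Besides the shell and the picture viewer there is one more tool, called after ">>>" as name(argument=value, ...), one argument or row to a line, values as JSON. send_rows: Moves the arm, as the interface text tells. Its arguments: {"type":"object","properties":{"commands":{"type":"array"},"hand":{"type":"number"}},"required":["commands"]}

```bash
mkdir -p pics; ls; cat > h.py <<'E'
import numpy as np,cv2
from bench import observe,camera,camera_info,robot
def snap(n):
    s=observe(); im,d=camera(n); np.savez('/tmp/'+n+'.npz',im=im,d=d,p=s['tool_pos'],q=s['orientation']); return im,d
def pose(n,p=None,q=None):
    i=camera_info(n)
    if n=='wrist':
        from scipy.spatial.transform import Rotation as R
        T=np.eye(4);T[:3,:3]=R.from_quat(np.r_[q[1:],q[0]]).as_matrix();T[:3,3]=p
        C=T@np.array(i['tool_from_camera']); return C[:3,:3],C[:3,3]
    Rm=cv2.Rodrigues(np.array(i['rvec'],float))[0]; return Rm.T,-Rm.T@np.array(i['tvec'],float).ravel()
def ray(n,uv,p=None,q=None):
    i=camera_info(n);K=np.array([[i['fx'],0,i['cx']],[0,i['fy'],i['cy']],[0,0,1]])
    x=cv2.undistortPoints(np.array(uv,float).reshape(-1,1,2),K,np.array(i['D'],float)).reshape(-1,2)
    Rm,o=pose(n,p,q); return o,np.c_[x,np.ones(len(x))]@Rm.T   # o + depth*dir
def plane(n,uv,z,p=None,q=None):
    o,d=ray(n,uv,p,q); return o+d*((z-o[2])/d[:,2])[:,None]
E
python3 - <<'E'
from h import *
a,_=snap('scene');b,_=snap('side')
cv2.imwrite('pics/scene.png',a);cv2.imwrite('pics/side.png',b)
s=observe();print(s)
for n in('scene','side'):print(pose(n)[1])
E
```

```text
pics
{'t': 0.1, 'joint_pos': array([-1.10118568,  0.68989903, -0.19453756,  1.56620954,  0.15729332,
        0.9025188 , -0.2151071 ]), 'dq': array([ 0.00072868, -0.00251378,  0.00136992, -0.00165829, -0.00017451,
        0.00029558, -0.00011771]), 'joint_torque': array([-4.90558130e-03, -5.40601552e+01, -1.27213877e+00, -1.58986098e+01,
        9.33160074e-03,  4.38503979e-03, -4.40815171e-06]), 'tool_pos': array([0.26363001, 0.5660472 , 0.23057349]), 'orientation': array([-1.25825432e-04,  2.16148366e-01,  9.76360184e-01, -8.12113324e-04]), 'contact_force': array([-0.034436  , -0.46194708, -0.00207323]), 'torque': array([-0.03921402, -0.01545264, -0.0101241 ]), 'grip_force': 0.0, 'gripper_width': 0.996411670269614}
[ 0.05536051 -0.17532183  0.65515399]
[0.96237501 0.74001134 0.83822046]
```

View pics/scene.png

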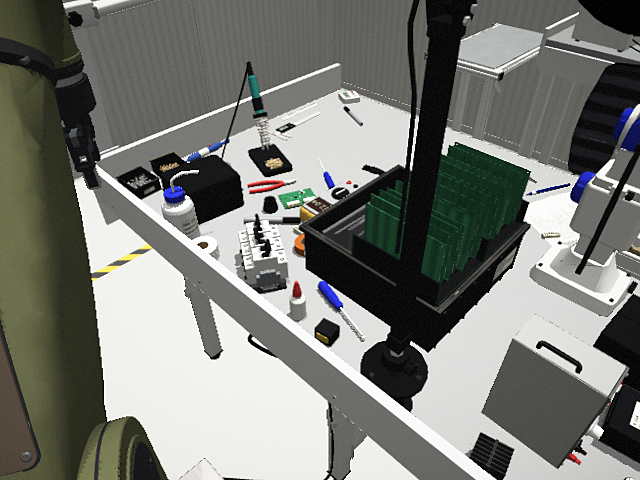

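View pics/side.png

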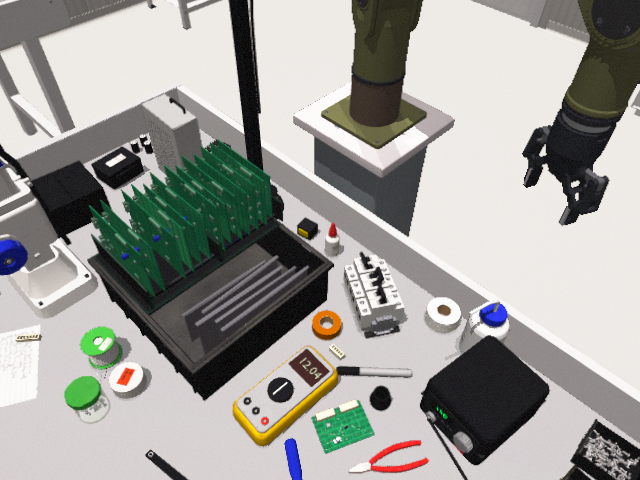

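The rail is at about (262,255) in the scene view and (373,290) in the side view. The tape, glue bottle and tote are next to it. I'll enlarge both.

```bash
python3 - <<'E'
from h import *
a=np.load('/tmp/scene.npz')['im'][200:300,220:300];b=np.load('/tmp/side.npz')['im'][240:340,335:415]
m=np.hstack([cv2.resize(x,None,fx=5,fy=5,interpolation=cv2.INTER_CUBIC) for x in(a,b)])
cv2.imwrite('pics/m1.png',m)
d=np.load('/tmp/side.npz')['d']
uv=[(x,y) for y in range(250,335,6) for x in range(345,405,6)]
o,r=ray('side',uv);P=o+r*np.array([d[y,x] for x,y in uv])[:,None]
for (x,y),p in zip(uv,P):
    if p[2]>.07: print(x,y,p.round(3))
E
```

```text
363 256 [0.452 0.359 0.094]
369 256 [0.431 0.357 0.074]
375 256 [0.424 0.366 0.076]
357 262 [0.458 0.351 0.074]
363 262 [0.46  0.367 0.09 ]
369 262 [0.443 0.367 0.075]
375 262 [0.434 0.374 0.074]
357 268 [0.468 0.36  0.073]
363 268 [0.461 0.369 0.075]
369 268 [0.453 0.376 0.074]
375 268 [0.444 0.383 0.072]
381 268 [0.435 0.39  0.071]
363 274 [0.468 0.376 0.07 ]
369 274 [0.464 0.386 0.075]
375 274 [0.461 0.397 0.083]
381 274 [0.462 0.41  0.095]
363 280 [0.481 0.386 0.073]
369 280 [0.473 0.394 0.073]
375 280 [0.464 0.401 0.072]
381 280 [0.467 0.416 0.088]
363 286 [0.489 0.394 0.071]
369 286 [0.482 0.402 0.072]
375 286 [0.476 0.411 0.074]
381 286 [0.48  0.426 0.092]
387 286 [0.459 0.425 0.071]
369 292 [0.493 0.412 0.073]
375 292 [0.487 0.42  0.076]
381 292 [0.492 0.436 0.095]
387 292 [0.471 0.435 0.075]
375 298 [0.495 0.427 0.072]
381 298 [0.497 0.441 0.087]
387 298 [0.481 0.443 0.074]
393 298 [0.473 0.45  0.073]
375 304 [0.505 0.436 0.072]
381 304 [0.497 0.443 0.072]
387 304 [0.49  0.451 0.072]
393 304 [0.481 0.457 0.07 ]
```

View pics/m1.png

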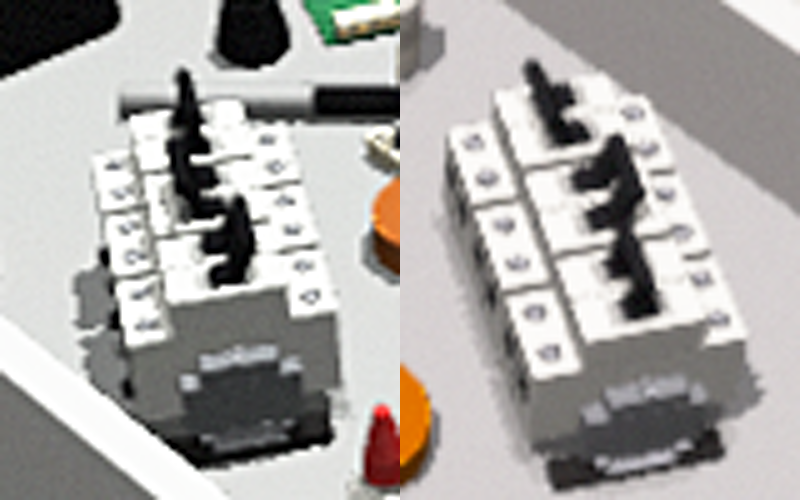

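```bash
cat > fit.py <<'E'
from h import *
for n,(y0,y1,x0,x1) in dict(side=(235,345,330,420),scene=(195,300,215,305)).items():
    f=np.load(f'/tmp/{n}.npz');v,u=np.mgrid[y0:y1,x0:x1];uv=np.c_[u.ravel(),v.ravel()]
    o,r=ray(n,uv);z=f['d'][uv[:,1],uv[:,0]];P=o+r*z[:,None];c=f['im'][uv[:,1],uv[:,0]].max(1)
    near=(abs(P[:,0]-.46)<.12)&(abs(P[:,1]-.4)<.12)
    F=P[near&(P[:,2]>.066)&(P[:,2]<.080)&(c>120)]
    R=cv2.minAreaRect(F[:,:2].astype(np.float32)*1000);print(n,'nose',R,len(F),F[:,2].mean())
    L=P[near&(P[:,2]>.082)&(P[:,2]<.11)&(c<80)]
    yaw=np.deg2rad(R[2]); yaw=(yaw+np.pi/4)%(np.pi/2)-np.pi/4
    ex=np.array([np.cos(yaw),np.sin(yaw)]);ey=np.array([-ex[1],ex[0]])
    cc=np.array(R[0])/1000
    print('yaw',np.rad2deg(yaw))
    for k in(-1,0,1):
        q=(L[:,:2]-cc)@np.c_[ex,ey];m=abs(q[:,1]-.04*k)<.019
        print(k,'c',(cc+.04*k*ey).round(4),'lever local x: med',np.median(q[m,0]).round(4),'y',np.median(q[m,1]).round(4),'zmax',L[m,2].max().round(3),m.sum())
E
python3 fit.py
```

```text
side nose ((438.25604248046875, 391.1113586425781), (175.706787109375, 107.89635467529297), 17.35968780517578) 1106 0.0724150861952292
yaw 17.359687805175785
-1 c [0.4502 0.3529] lever local x: med 0.0105 y -0.0306 zmax 0.096 49
0 c [0.4383 0.3911] lever local x: med 0.0288 y 0.0085 zmax 0.095 89
1 c [0.4263 0.4293] lever local x: med 0.0673 y 0.03 zmax 0.096 55
scene nose ((433.8131408691406, 379.8150329589844), (194.62380981445312, 88.7119369506836), 33.16835021972656) 609 0.0741310946635104
yaw 33.16835021972657
-1 c [0.4557 0.3463] lever local x: med -0.0037 y -0.0273 zmax 0.096 51
0 c [0.4338 0.3798] lever local x: med 0.0415 y 0.0088 zmax 0.098 96
1 c [0.4119 0.4133] lever local x: med 0.0846 y 0.0227 zmax 0.095 2
```

```bash
python3 - <<'E'
s=open('fit.py').read()
s=s.replace("    F=P[near","    M=(near&(P[:,2]>.068)&(P[:,2]<.12)).astype(np.uint8).reshape(v.shape);_,lab,st,_=cv2.connectedComponentsWithStats(M);k=lab[tuple(np.array(dict(side=(375,286),scene=(262,245))[n])[::-1]-(y0,x0))];print(k,st[1:,4]);near=near&(lab.ravel()==k)\n    F=P[near")
s=s.replace("F[:,2].mean())","F[:,2].mean(),cv2.boxPoints(R).round())")
open('fit.py','w').write(s)
E
python3 fit.py
```

```text
2 [ 370 1305   25]
side nose ((466.3668212890625, 399.5987548828125), (119.06950378417969, 45.939945220947266), 58.25639724731445) 884 0.07259159013998841 [[416. 361.]
 [455. 337.]
 [517. 438.]
 [478. 462.]]
yaw -31.743602752685547
-1 c [0.4453 0.3656] lever local x: med 0.0097 y -0.035 zmax 0.096 49
0 c [0.4664 0.3996] lever local x: med -0.0069 y 0.0043 zmax 0.095 79
1 c [0.4874 0.4336] lever local x: med 0.0017 y 0.0439 zmax 0.097 70
1 [977  68 643]
scene nose ((464.6636047363281, 400.52099609375), (118.66505432128906, 45.39555358886719), 58.638309478759766) 600 0.07415565551414317 [[414. 362.]
 [453. 338.]
 [515. 439.]
 [476. 463.]]
yaw -31.361690521240227
-1 c [0.4438 0.3664] lever local x: med 0.008 y -0.0451 zmax 0.096 65
0 c [0.4647 0.4005] lever local x: med -0.0071 y -0.0061 zmax 0.096 50
1 c [0.4855 0.4347] lever local x: med 0.0008 y 0.0288 zmax 0.098 42
```

Tripped breaker: the far one, at rail y=+40. The two views agree: the nose measures 119 x 45 mm against 116 x 45 expected, the lever tops are at 0.096 m, yaw is -31.5° and the centre is about (0.4865, 0.434). I'll shut the fingers, rise and turn.

>>> send_rows(
  commands=[
    [[0, 0, 2], [0, 0, 8.35]],
    [[0, 0, 2], [0, 0, 8.35]],
    [[0, 0, 2], [0, 0, 8.35]],
    [[0, 0, 2], [0, 0, 8.35]],
    [[0, 0, 0], [0, 0, 8.35]],
    [[0, 0, 0], [0, 0, 8.35]],
    [[0, 0, 0], [0, 0, 8.35]],
    [[0, 0, 0], [0, 0, 8.35]],
  ],
  hand=0,
)

```text
t: 0.9
tool_pos: [0.2639, 0.5662, 0.3108]
orientation: [-0.0, -0.36, 0.933, -0.0]
contact_force: [0.5, -0.8, -0.2]
gripper_width: -0.003
grip_force: 0.0
```

>>> send_rows(
  commands=[
    [[3.1, -1.8, 0], [0, 0, 8.35]],
    [[3.1, -1.8, 0], [0, 0, 8.35]],
    [[3.1, -1.8, 0], [0, 0, 0]],
    [[3.1, -1.8, 0], [0, 0, 0]],
    [[3.1, -1.8, 0], [0, 0, 0]],
    [[3.1, -1.8, 0], [0, 0, 0]],
    [[3.1, -1.8, 0], [0, 0, 0]],
    [[3.1, -1.8, 0], [0, 0, 0]],
  ],
)

```text
t: 1.7
tool_pos: [0.5129, 0.4213, 0.3108]
orientation: [-0.001, -0.489, 0.872, -0.0]
contact_force: [0.2, 0.8, 0.0]
gripper_width: -0.003
grip_force: 0.0
```

>>> send_rows(
  commands=[
    [[0, 0, 0], [0, 0, 0]],
    [[0, 0, 0], [0, 0, 0]],
  ],
)

```text
t: 1.9
tool_pos: [0.5125, 0.4215, 0.3104]
orientation: [-0.001, -0.488, 0.873, -0.0]
contact_force: [0.6, 0.6, -0.7]
gripper_width: 0.002
grip_force: 0.0
```

```bash
python3 - <<'E'
from h import *
im,d=snap('wrist');f=np.load('/tmp/wrist.npz');print(f['p'],pose('wrist',f['p'],f['q'])[1])
cv2.imwrite('pics/w1.png',im)
c=np.array([.4865,.434]);ex=np.array([.853,-.5225]);ey=np.array([.5225,.853])
v,u=np.mgrid[0:480,0:640];uv=np.c_[u.ravel(),v.ravel()]
o,r=ray('wrist',uv,f['p'],f['q']);P=o+r*d.ravel()[:,None]
q=(P[:,:2]-c)@np.c_[ex,ey]
col=im.reshape(-1,3).max(1)
for k in(0,-1,-2):
    m=(abs(q[:,1]-.04*k)<.018)&(abs(q[:,0])<.03)&(P[:,2]>.082)&(P[:,2]<.11)&(col<90)
    print(k,m.sum(), m.any() and (np.percentile(q[m],[2,50,98],axis=0).round(4).tolist(),P[m,2].max()))
m=(abs(q[:,0])<.035)&(abs(q[:,1]+.04)<.09)&(abs(P[:,2]-.074)<.006)&(col>110)
if m.sum()>50: print(cv2.minAreaRect((q[m]*1000).astype(np.float32)),P[m,2].mean())
E
```

```text
[0.51246386 0.42149302 0.31044375] [0.47715636 0.36401158 0.45342351]
0 161 ([[-0.0014, -0.016], [0.0019, -0.0027], [0.0044, 0.0115]], np.float64(0.09751305113913816))
-1 255 ([[-0.0112, -0.0558], [-0.0067, -0.0425], [-0.0015, -0.0281]], np.float64(0.09544408237160712))
-2 246 ([[0.0037, -0.0951], [0.0095, -0.0821], [0.0135, -0.0679]], np.float64(0.09569863037010701))
((0.5416202545166016, -41.172061920166016), (45.5474739074707, 115.79856872558594), 0.08736076951026917) 0.07408786980083358
```

View pics/w1.png

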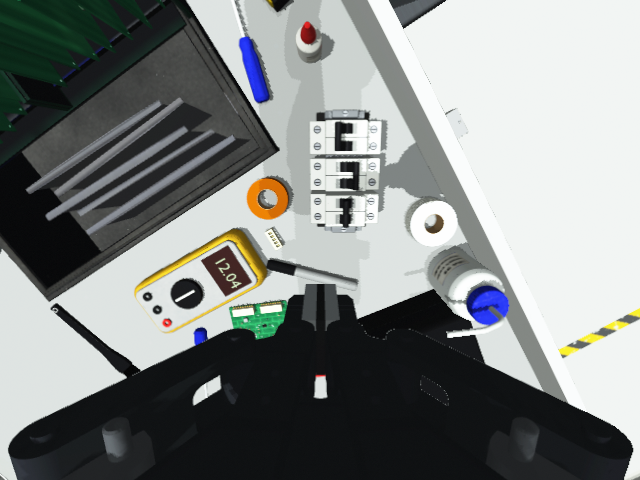

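The wrist view shows the levers at (345,135) ON, (350,175) OFF and (346,212) tripped, so the identification holds. The nose offset is under 1.5 mm. Next I'll check for tall obstacles near the gripper body, such as the bottle at (480,300) and the front wall.

```bash
python3 - <<'E'
from h import *
f=np.load('/tmp/wrist.npz');d=f['d']
c=np.array([.4865,.434]);ex=np.array([.853,-.5225]);ey=np.array([.5225,.853])
v,u=np.mgrid[0:480,0:640];uv=np.c_[u.ravel(),v.ravel()]
o,r=ray('wrist',uv,f['p'],f['q']);P=o+r*d.ravel()[:,None];q=(P[:,:2]-c)@np.c_[ex,ey]
for n,b in dict(bottle=(430,250,510,325),spout=(445,325,470,340),wall=(440,120,500,230),tote=(230,110,280,170)).items():
    m=((uv>=b[:2])&(uv<b[2:])).all(1)&(P[:,2]>.1)
    if m.any(): print(n,np.percentile(q[m],[1,50,99],axis=0).round(3).tolist(),P[m,2].max().round(3))
    else: print(n,'none>.1')
E
```

```text
bottle [[-0.172, -0.065], [-0.149, 0.093], [0.029, 0.114]] 0.453
spout [[-0.117, 0.103], [-0.107, 0.107], [-0.097, 0.112]] 0.159
wall [[0.029, -0.065], [0.029, -0.065], [0.029, -0.065]] 0.453
tote [[0.072, -0.104], [0.092, -0.071], [0.116, -0.05]] 0.453
```

>>> send_rows(
  commands=[
    [[0, 0, -4], [0, 0, 0]],
    [[0, 0, -4], [0, 0, 0]],
    [[0, 0, -4], [0, 0, 0]],
    [[0, 0, -4], [0, 0, 0]],
    [[0, 0, -3], [0, 0, 0]],
    [[0, 0, -1.5], [0, 0, 0]],
    [[0, 0, 0], [0, 0, 0]],
    [[0, 0, 0], [0, 0, 0]],
  ],
)

```text
t: 2.75
tool_pos: [0.5117, 0.4241, 0.1077]
orientation: [0.001, -0.489, 0.872, 0.001]
contact_force: [0.3, -0.3, 0.9]
gripper_width: -0.001
grip_force: 0.0
```

```bash
python3 - <<'E'
from h import *
a,_=snap('side');s=observe();print(s['tool_pos'],s['contact_force'])
b,_=snap('scene')
m=np.hstack([cv2.resize(x,None,fx=4,fy=4,interpolation=cv2.INTER_CUBIC) for x in(b[170:300,215:310],a[220:350,325:420])])
cv2.imwrite('pics/m2.png',m)
E
```

```text
[0.51224425 0.42428056 0.10834359] [0.13389006 0.16121325 0.76696859]
```

View pics/m2.png

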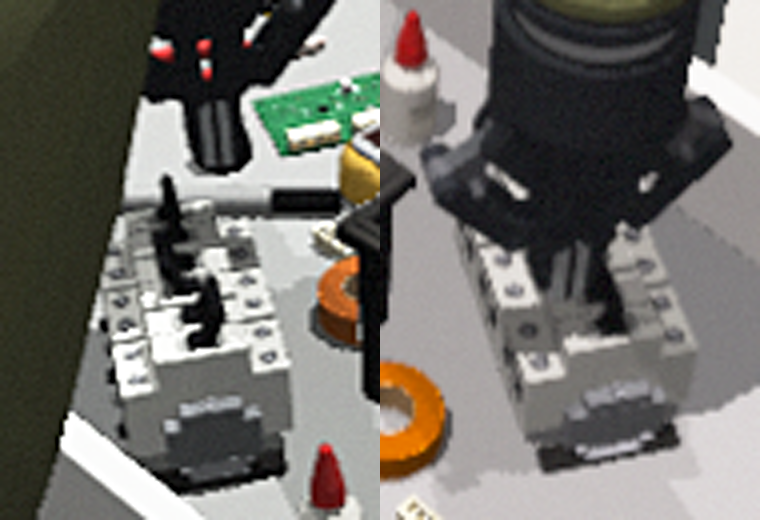

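The closed fingertips are beside the tripped lever on the tote side, clear of the others. I'll descend the rest of the way.

>>> send_rows(
  commands=[
    [[-0.1, -0.2, -1.2], [0, 0, 0]],
    [[0, 0, -1.2], [0, 0, 0]],
    [[0, 0, 0], [0, 0, 0]],
    [[0, 0, 0], [0, 0, 0]],
    [[0, 0, 0], [0, 0, 0]],
  ],
)

```text
t: 3.35
tool_pos: [0.5109, 0.4209, 0.0824]
orientation: [0.0, -0.489, 0.872, 0.0]
contact_force: [-0.0, 0.1, 0.6]
gripper_width: 0.0
grip_force: 0.0
```

>>> send_rows(
  commands=[
    [[-0.17, 0.1, 0], [0, 0, 0]],
    [[-0.17, 0.1, 0], [0, 0, 0]],
    [[-0.17, 0.1, 0], [0, 0, 0]],
    [[-0.17, 0.1, 0], [0, 0, 0]],
    [[0, 0, 0], [0, 0, 0]],
  ],
)

```text
t: 3.85
tool_pos: [0.5035, 0.425, 0.0824]
orientation: [-0.0, -0.489, 0.872, 0.0]
contact_force: [-0.4, -0.2, -0.1]
gripper_width: -0.006
grip_force: 0.0
```

>>> send_rows(
  commands=[
    [[-0.17, 0.1, 0], [0, 0, 0]],
    [[-0.17, 0.1, 0], [0, 0, 0]],
    [[-0.17, 0.1, 0], [0, 0, 0]],
    [[0, 0, 0], [0, 0, 0]],
  ],
)

```text
t: 4.25
tool_pos: [0.4986, 0.4279, 0.0824]
orientation: [-0.0, -0.489, 0.872, 0.0]
contact_force: [0.0, -0.0, 0.2]
gripper_width: -0.003
grip_force: 0.0
```

>>> send_rows(
  commands=[
    [[-0.085, 0.05, 0], [0, 0, 0]],
    [[-0.085, 0.05, 0], [0, 0, 0]],
    [[0, 0, 0], [0, 0, 0]],
  ],
)

```text
t: 4.55
tool_pos: [0.4972, 0.4286, 0.0822]
orientation: [-0.0, -0.489, 0.872, 0.0]
contact_force: [0.4, -0.0, 0.1]
gripper_width: -0.002
grip_force: 0.2
```

>>> send_rows(
  commands=[
    [[-0.085, 0.05, 0], [0, 0, 0]],
    [[0, 0, 0], [0, 0, 0]],
    [[0, 0, 0], [0, 0, 0]],
  ],
)

```text
t: 4.85
tool_pos: [0.4963, 0.4292, 0.0823]
orientation: [-0.0, -0.489, 0.872, 0.0]
contact_force: [0.6, 0.6, -0.1]
gripper_width: -0.0
grip_force: 0.2
```

>>> send_rows(
  commands=[
    [[-0.085, 0.05, 0], [0, 0, 0]],
    [[-0.085, 0.05, 0], [0, 0, 0]],
    [[0, 0, 0], [0, 0, 0]],
  ],
)

```text
t: 5.15
tool_pos: [0.4944, 0.4301, 0.0823]
orientation: [-0.0, -0.489, 0.872, 0.0]
contact_force: [0.6, -0.0, -0.2]
gripper_width: 0.001
grip_force: 0.2
```

```bash
python3 - <<'E'
from h import *
a,_=snap('side');s=observe();print(s['tool_pos'],s['contact_force'])
w,_=snap('wrist')
cv2.imwrite('pics/m3.png',np.hstack([cv2.resize(a[240:330,340:420],(480,540),interpolation=cv2.INTER_CUBIC),w[60:330:1,240:400][:270].repeat(2,0).repeat(2,1)]))
E
```

```text
[0.49441771 0.43016862 0.08230962] [-0.14166415 -0.68971571 -0.22683213]
```

View pics/m3.png

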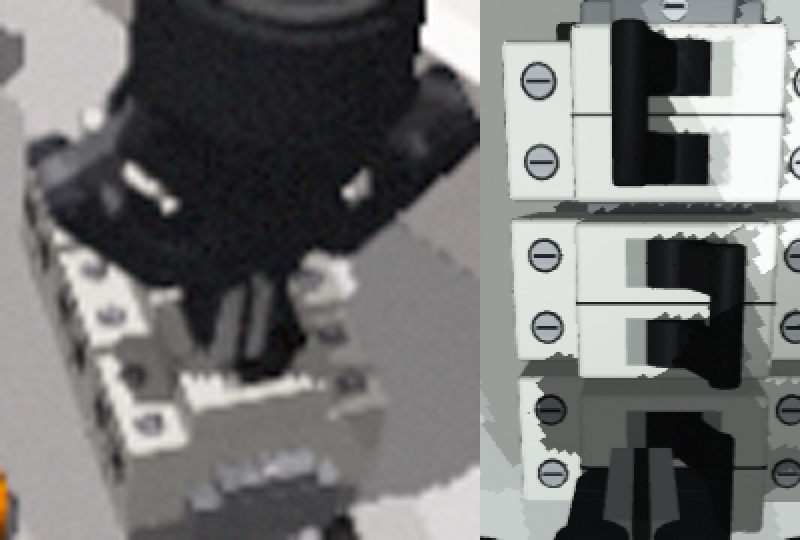

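The wrist view on the right shows the tripped bar at about x=720, already near the OFF neighbour's 727. I'll continue in 1 mm steps until a stop force appears.

>>> send_rows(
  commands=[
    [[-0.085, 0.05, 0], [0, 0, 0]],
    [[0, 0, 0], [0, 0, 0]],
  ],
)

```text
t: 5.45
tool_pos: [0.4937, 0.4306, 0.0823]
orientation: [-0.0, -0.489, 0.872, 0.0]
contact_force: [0.4, -0.1, 0.6]
gripper_width: -0.002
grip_force: 0.2
```

>>> send_rows(
  commands=[
    [[-0.085, 0.05, 0], [0, 0, 0]],
    [[0, 0, 0], [0, 0, 0]],
  ],
)

```text
t: 5.65
tool_pos: [0.4929, 0.4312, 0.0823]
orientation: [-0.0, -0.489, 0.872, 0.0]
contact_force: [0.7, -0.4, -0.1]
gripper_width: 0.0
grip_force: 0.3
```

```bash
cat > bar.py <<'E'
from h import *
im,d=snap('wrist');f=np.load('/tmp/wrist.npz')
c=np.array([.4865,.434]);ex=np.array([.853,-.5225]);ey=np.array([.5225,.853])
v,u=np.mgrid[0:480,0:640];uv=np.c_[u.ravel(),v.ravel()]
o,r=ray('wrist',uv,f['p'],f['q']);P=o+r*d.ravel()[:,None];q=(P[:,:2]-c)@np.c_[ex,ey];col=im.reshape(-1,3).max(1)
print('tcp',((f['p'][:2]-c)@np.c_[ex,ey]).round(4))
for k,y in ((0,-.013),(0,-.010),(-1,-.042),(-2,-.082)):
    m=(abs(q[:,1]-y)<.0015)&(abs(q[:,0])<.025)&(P[:,2]>.087)&(P[:,2]<.1)&(col<90)
    print(k,y,m.sum(),m.any() and (np.percentile(q[m,0],[2,50,98]).round(4).tolist(),np.percentile(P[m,2],98).round(4)))
E
python3 bar.py
```

```text
tcp [0.0069 0.0009]
0 -0.013 226 ([-0.0122, -0.0057, 0.0128], np.float64(0.0994))
0 -0.01 423 ([-0.0116, 0.004, 0.013], np.float64(0.0996))
-1 -0.042 129 ([-0.0117, -0.0082, -0.0052], np.float64(0.0952))
-2 -0.082 156 ([0.0078, 0.0107, 0.0141], np.float64(0.0949))
```

>>> send_rows(
  commands=[
    [[-0.085, 0.05, 0], [0, 0, 0]],
    [[0, 0, 0], [0, 0, 0]],
  ],
)

```text
t: 5.9
tool_pos: [0.4926, 0.4313, 0.0823]
orientation: [0.0, -0.489, 0.872, -0.0]
contact_force: [1.0, -0.5, 0.2]
gripper_width: 0.001
grip_force: 0.9
```

```bash
python3 bar.py
```

```text
tcp [0.0066 0.0009]
0 -0.013 222 ([-0.0121, -0.0057, 0.0123], np.float64(0.0994))
0 -0.01 434 ([-0.0119, 0.0037, 0.0127], np.float64(0.0997))
-1 -0.042 127 ([-0.0117, -0.0082, -0.0053], np.float64(0.095))
-2 -0.082 165 ([0.0075, 0.0108, 0.0142], np.float64(0.0952))
```

The commanded 1 mm moved it only 0.3 mm, so it's on the stop, with the bar edge level with the OFF neighbour's. I'll withdraw, hop over, come down on the front side.

>>> send_rows(
  commands=[
    [[0.85, -0.5, 0], [0, 0, 0]],
    [[0.85, -0.5, 0], [0, 0, 0]],
    [[0, 0, 0], [0, 0, 0]],
    [[0, 0, 2.5], [0, 0, 0]],
    [[0, 0, 2.5], [0, 0, 0]],
    [[0, 0, 0], [0, 0, 0]],
  ],
)

```text
t: 6.55
tool_pos: [0.5104, 0.4239, 0.1359]
orientation: [0.003, -0.489, 0.872, 0.002]
contact_force: [0.2, 0.6, 0.5]
gripper_width: 0.001
grip_force: 0.0
```

>>> send_rows(
  commands=[
    [[-1.8, 1.1, 0], [0, 0, 0]],
    [[-1.8, 1.1, 0], [0, 0, 0]],
    [[-1.8, 1.1, 0], [0, 0, 0]],
    [[0, 0, 0], [0, 0, 0]],
    [[0, 0, 0], [0, 0, 0]],
  ],
)

```text
t: 7.05
tool_pos: [0.455, 0.4544, 0.1318]
orientation: [-0.0, -0.489, 0.872, -0.0]
contact_force: [-0.3, -0.4, 0.4]
gripper_width: -0.001
grip_force: 0.0
```

```bash
python3 bar.py
```

```text
tcp [-0.0375  0.001 ]
0 -0.013 70 ([-0.0125, -0.0093, -0.0045], np.float64(0.0944))
0 -0.01 64 ([-0.0122, -0.009, -0.0045], np.float64(0.0943))
-1 -0.042 72 ([-0.0118, -0.0089, -0.0053], np.float64(0.0949))
-2 -0.082 81 ([0.0078, 0.0106, 0.0138], np.float64(0.0951))
```

Lever confirmed at OFF (bar centre -9.3 mm). I'll descend and push to ON.

>>> send_rows(
  commands=[
    [[0, 0, -2], [0, 0, 0]],
    [[0, 0, -1.7], [0, 0, 0]],
    [[0, 0, -1.2], [0, 0, 0]],
    [[0, 0, 0], [0, 0, 0]],
    [[0, 0, 0], [0, 0, 0]],
    [[0, 0, 0], [0, 0, 0]],
  ],
)

```text
t: 7.7
tool_pos: [0.4555, 0.4552, 0.084]
orientation: [0.001, -0.489, 0.872, 0.0]
contact_force: [-1.1, 0.4, 0.0]
gripper_width: 0.001
grip_force: 0.0
```

>>> send_rows(
  commands=[
    [[0.17, -0.1, 0], [0, 0, 0]],
    [[0.17, -0.1, 0], [0, 0, 0]],
    [[0.17, -0.1, 0], [0, 0, 0]],
    [[0.17, -0.1, 0], [0, 0, 0]],
    [[0.17, -0.1, 0], [0, 0, 0]],
    [[0.17, -0.1, 0], [0, 0, 0]],
    [[0, 0, 0], [0, 0, 0]],
  ],
)

```text
t: 8.4
tool_pos: [0.4658, 0.4483, 0.0833]
orientation: [0.0, -0.489, 0.872, -0.0]
contact_force: [-0.1, 0.8, -0.0]
gripper_width: 0.001
grip_force: 0.0
```

>>> send_rows(
  commands=[
    [[0.17, -0.1, 0], [0, 0, 0]],
    [[0.17, -0.1, 0], [0, 0, 0]],
    [[0.17, -0.1, 0], [0, 0, 0]],
    [[0.17, -0.1, 0], [0, 0, 0]],
    [[0, 0, 0], [0, 0, 0]],
  ],
)

```text
t: 8.9
tool_pos: [0.4728, 0.4445, 0.0834]
orientation: [0.0, -0.489, 0.872, -0.0]
contact_force: [-0.2, 1.5, 0.9]
gripper_width: 0.005
grip_force: 0.5
```

>>> send_rows(
  commands=[
    [[0.17, -0.1, 0], [0, 0, 0]],
    [[0.17, -0.1, 0], [0, 0, 0]],
    [[0.17, -0.1, 0], [0, 0, 0]],
    [[0, 0, 0], [0, 0, 0]],
  ],
)

```text
t: 9.3
tool_pos: [0.4779, 0.4409, 0.0831]
orientation: [-0.0, -0.488, 0.873, -0.0]
contact_force: [0.6, -0.2, -0.7]
gripper_width: -0.0
grip_force: 0.0
```

>>> send_rows(
  commands=[
    [[0.085, -0.05, 0], [0, 0, 0]],
    [[0.085, -0.05, 0], [0, 0, 0]],
    [[0.085, -0.05, 0], [0, 0, 0]],
    [[0, 0, 0], [0, 0, 0]],
  ],
)

```text
t: 9.7
tool_pos: [0.4799, 0.4398, 0.0832]
orientation: [-0.0, -0.489, 0.872, -0.0]
contact_force: [0.2, 0.8, -0.2]
gripper_width: 0.005
grip_force: 0.0
```

```bash
python3 bar.py
```

```text
tcp [-0.0087  0.0015]
0 -0.013 128 ([0.0029, 0.0061, 0.0103], np.float64(0.096))
0 -0.01 493 ([-0.015, -0.0064, 0.01], np.float64(0.0997))
-1 -0.042 125 ([-0.0118, -0.0085, -0.0053], np.float64(0.0951))
-2 -0.082 161 ([0.0076, 0.0105, 0.0143], np.float64(0.0949))
```

>>> send_rows(
  commands=[
    [[0.085, -0.05, 0], [0, 0, 0]],
    [[0.085, -0.05, 0], [0, 0, 0]],
    [[0.085, -0.05, 0], [0, 0, 0]],
    [[0, 0, 0], [0, 0, 0]],
  ],
)

```text
t: 10.15
tool_pos: [0.4826, 0.4385, 0.0833]
orientation: [0.0, -0.489, 0.872, -0.0]
contact_force: [-0.1, 0.1, -0.6]
gripper_width: -0.005
grip_force: 0.0
```

>>> send_rows(
  commands=[
    [[0.085, -0.05, 0], [0, 0, 0]],
    [[0, 0, 0], [0, 0, 0]],
  ],
)

```text
t: 10.35
tool_pos: [0.4834, 0.4381, 0.0833]
orientation: [0.0, -0.489, 0.872, 0.0]
contact_force: [-0.4, -0.3, -0.0]
gripper_width: 0.002
grip_force: 0.1
```

```bash
python3 bar.py
```

```text
tcp [-0.0048  0.0018]
0 -0.013 135 ([0.0058, 0.0096, 0.0141], np.float64(0.0951))
0 -0.01 485 ([-0.0112, -0.0025, 0.0133], np.float64(0.0995))
-1 -0.042 116 ([-0.0115, -0.0083, -0.0055], np.float64(0.095))
-2 -0.082 154 ([0.0077, 0.0107, 0.0138], np.float64(0.095))
```

Nearly at the stop, so 1 mm more.

>>> send_rows(
  commands=[
    [[0.085, -0.05, 0], [0, 0, 0]],
    [[0, 0, 0], [0, 0, 0]],
    [[0, 0, 0], [0, 0, 0]],
  ],
)

```text
t: 10.7
tool_pos: [0.4838, 0.4378, 0.0833]
orientation: [-0.0, -0.489, 0.872, 0.0]
contact_force: [-0.5, 0.4, -0.1]
gripper_width: 0.0
grip_force: 0.5
```

>>> send_rows(
  commands=[
    [[0.04, -0.03, 0], [0, 0, 0]],
    [[0, 0, 0], [0, 0, 0]],
    [[0, 0, 0], [0, 0, 0]],
  ],
)

```text
t: 11.0
tool_pos: [0.4839, 0.4377, 0.0833]
orientation: [-0.0, -0.489, 0.872, 0.0]
contact_force: [-2.3, 2.0, 0.1]
gripper_width: 0.001
grip_force: 1.2
```

```bash
python3 bar.py
```

```text
tcp [-0.0041  0.0018]
0 -0.013 134 ([0.0061, 0.0097, 0.0143], np.float64(0.0943))
0 -0.01 495 ([-0.0104, -0.0019, 0.0139], np.float64(0.0997))
-1 -0.042 122 ([-0.0116, -0.0083, -0.0052], np.float64(0.0951))
-2 -0.082 157 ([0.0077, 0.0107, 0.0139], np.float64(0.0949))
```

On the ON stop (force about 3 N). I'll withdraw.

>>> send_rows(
  commands=[
    [[-0.85, 0.5, 0], [0, 0, 0]],
    [[-0.85, 0.5, 0], [0, 0, 0]],
    [[0, 0, 0], [0, 0, 0]],
    [[0, 0, 3], [0, 0, 0]],
    [[0, 0, 4], [0, 0, 0]],
    [[0, 0, 4], [0, 0, 0]],
    [[0, 0, 4], [0, 0, 0]],
    [[0, 0, 0], [0, 0, 0]],
  ],
)

```text
t: 11.85
tool_pos: [0.4694, 0.4506, 0.2397]
orientation: [0.006, -0.489, 0.873, 0.002]
contact_force: [-0.2, 1.2, -0.2]
gripper_width: 0.004
grip_force: 0.0
```

>>> send_rows(
  commands=[
    [[0, 0, 0], [0, 0, 0]],
    [[0, 0, 0], [0, 0, 0]],
    [[0, 0, 0], [0, 0, 0]],
  ],
)

```text
t: 12.15
tool_pos: [0.467, 0.4463, 0.2316]
orientation: [-0.001, -0.489, 0.872, -0.001]
contact_force: [-0.4, -0.5, 0.5]
gripper_width: 0.004
grip_force: 0.0
```

```bash
python3 bar.py; python3 -c "
from h import *
cv2.imwrite('pics/end.png',np.load('/tmp/wrist.npz')['im'])"
```

```text
tcp [-0.0231  0.0004]
0 -0.013 36 ([0.0062, 0.0097, 0.0137], np.float64(0.0945))
0 -0.01 36 ([0.0065, 0.0102, 0.0138], np.float64(0.0944))
-1 -0.042 28 ([-0.0113, -0.0084, -0.0054], np.float64(0.0949))
-2 -0.082 35 ([0.0076, 0.0106, 0.0139], np.float64(0.0946))
```

View pics/end.png

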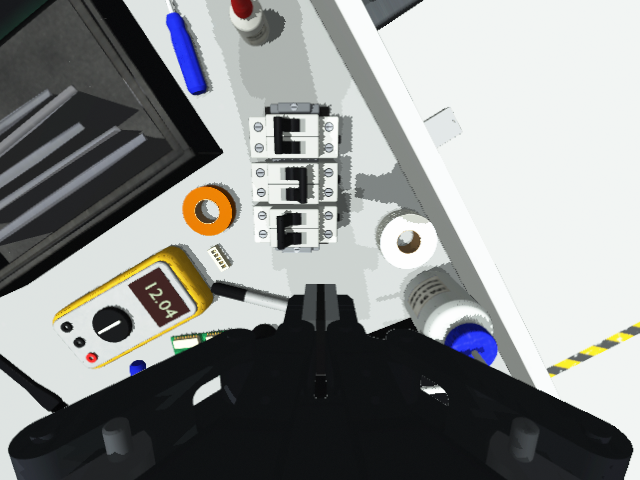

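The reset lever at (282,230) now leans to ON like the one at (281,135). The middle one at (298,185) is still OFF, and the arm is clear.

```bash
python3 -c "
from h import robot
print(robot.hand_in())"
```

```text
the job is handed in; nothing more can be done
None
```

The tripped breaker's lever went to OFF, then to ON, and stayed at ON; the other two breakers still stand as they were, the arm is clear, and the job is handed in (hand-in gave no verdict).

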